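# Find the free tipping lid of the parts case and push it open

## Task

The long wooden case on the luthier's bench has four identical tipping lids in its top; three are wedged shut from inside and one is free. Press lightly on the far half of the lids, one after another, until you find the one that rocks, then push it on over until it stands upright, and leave it standing open. Use the fingertips only, force nothing, and neither lift nor shift the other things on and around the case.

Things in the scene. Friction and masses are not known exactly. Their poses are not given: they have to be found in the camera images.
- case: long low wooden parts case screwed to the bench, 160 (its x) x 570 (its y) x 100 high; origin at the centre of its underside, x away from the robot, y along its length, z up. In its flat top lie four identical flush plywood lids in one row along y, centred at x = 0, y = +177.5, +79.5, -79.5, -177.5 (lid_1 to lid_4). Three are wedged from inside; one, a different one each time, is free
- lid_1 (a joint): tilt of lid 1, rad: 0 closed, grows as its far half sinks into the case (70 deep) and its near half rises, 1.57 upright at its stop; it cannot tip the other way. Lid: 120 (x) x 94 (y) x 12 thick, pivot along y through its middle, 94 above the bench, marked by two short dark ticks. Light constant friction: if free it stays at any angle it is left
- lid_1_far (a point): place to press lid 1: on its top face, 42 beyond the pivot line (along the case's x), 18 from its far edge, mid-width, 100 above the bench when closed; moves with the lid. Pressed here a wedged lid gives less than 3 mm; the free one yields to about 2 N and goes on sinking
- lid_1_near (a point): middle of the near edge (towards the robot) of lid 1, at half thickness, 60 from the pivot. It rises as the lid tips and can then be pushed from the robot's side, over and away from the robot
- lid_2 (a joint): tilt of lid 2, rad: 0 closed, grows as its far half sinks into the case (70 deep) and its near half rises, 1.57 upright at its stop; it cannot tip the other way. Lid: 120 (x) x 94 (y) x 12 thick, pivot along y through its middle, 94 above the bench, marked by two short dark ticks. Light constant friction: if free it stays at any angle it is left
- lid_2_far (a point): place to press lid 2: on its top face, 42 beyond the pivot line (along the case's x), 18 from its far edge, mid-width, 100 above the bench when closed; moves with the lid. Pressed here a wedged lid gives less than 3 mm; the free one yields to about 2 N and goes on sinking
- lid_2_near (a point): middle of the near edge (towards the robot) of lid 2, at half thickness, 60 from the pivot. It rises as the lid tips and can then be pushed from the robot's side, over and away from the robot
- lid_3 (a joint): tilt of lid 3, rad: 0 closed, grows as its far half sinks into the case (70 deep) and its near half rises, 1.57 upright at its stop; it cannot tip the other way. Lid: 120 (x) x 94 (y) x 12 thick, pivot along y through its middle, 94 above the bench, marked by two short dark ticks. Light constant friction: if free it stays at any angle it is left
- lid_3_far (a point): place to press lid 3: on its top face, 42 beyond the pivot line (along the case's x), 18 from its far edge, mid-width, 100 above the bench when closed; moves with the lid. Pressed here a wedged lid gives less than 3 mm; the free one yields to about 2 N and goes on sinking
- lid_3_near (a point): middle of the near edge (towards the robot) of lid 3, at half thickness, 60 from the pivot. It rises as the lid tips and can then be pushed from the robot's side, over and away from the robot
- lid_4 (a joint): tilt of lid 4, rad: 0 closed, grows as its far half sinks into the case (70 deep) and its near half rises, 1.57 upright at its stop; it cannot tip the other way. Lid: 120 (x) x 94 (y) x 12 thick, pivot along y through its middle, 94 above the bench, marked by two short dark ticks. Light constant friction: if free it stays at any angle it is left
- lid_4_far (a point): place to press lid 4: on its top face, 42 beyond the pivot line (along the case's x), 18 from its far edge, mid-width, 100 above the bench when closed; moves with the lid. Pressed here a wedged lid gives less than 3 mm; the free one yields to about 2 N and goes on sinking
- lid_4_near (a point): middle of the near edge (towards the robot) of lid 4, at half thickness, 60 from the pivot. It rises as the lid tips and can then be pushed from the robot's side, over and away from the robot
- sanding_block: bystander, to be left alone: cork block 75 x 40 x 28, lying on the left (+y) end of the case top; origin at its underside
- thumb_plane: bystander, to be left alone: little brass and wood plane 70 x 28 x 26, on the right (-y) end of the case top; origin at its underside
- rosin_tin: bystander, to be left alone: round tin, diameter 42, height 18, on the middle bridge of the case top between lid_2 and lid_3; origin at its underside
- glue_bottle: bystander, to be left alone: white bottle, diameter 54, height 140, on the bench beyond the case; origin at its underside
- mug: bystander, to be left alone: blue mug, diameter 72, height 85, on the bench beyond the case; origin at its underside
- spool_clamp: bystander, to be left alone: wooden spool, diameter 34, height 85, standing on the bench beyond the case; origin at its underside
- screwdriver: bystander, to be left alone: wood-handled screwdriver 190 long lying on the bench between the robot and the case; origin at its underside
- bent_rib: bystander, to be left alone: curved strip of thin wood, about 100 x 60, 32 high, on the bench between the robot and the case; origin at its underside

How it is judged:
By the outcome, as a careful person would: the job done as asked, in the order asked, and still so for the second after the job is handed in, with the robot touching nothing.
It also fails if it takes over 48 s, if anything falls off the work surface, if the arm or the gripper's body presses on something with over 40 N, if the wrist force passes 120 N, or if a joint passes its speed limit or range.

## Robot

A 6-joint arm with a two-finger parallel gripper is mounted at the origin on the work surface. World frame = base frame: x ahead of the robot, y to its left, z up, the work surface at z = 0. Lengths are in mm, angles in rad, forces in N, time in s.
With the tool pointing down it reaches from about 350 to 725 mm from the base axis. Payload 4.3 kg.
Tool frame: the origin (TCP) lies midway between the tips of the shut fingers; the grasp point (between the pads) lies 19 mm behind it; z points along the fingers, y is the line along which they close (so a half turn about z gives the same grasp; the last joint's range is limited). The gripper opens to 85 mm and grips with 20 to 120 N. Pads are 22 mm wide; open, the fingers measure 114 mm over their backs; the gripper's body (76 mm by 85 mm) begins 54 mm behind the grasp point. The pads swing forward as they close: fully open they stand 13 mm farther back than shut.
Start: joints at [-1.298, 0.377, 0.081, 1.274, 0, 1.46], TCP at [214.787, -533.417, 231.329] pointing down, gripper open.
Joint ranges: [-2.72, 2.72], [-0.84, 1.66], [-1.02, 1.22], [-1.77, 2.12], [-1.37, 1.28], [-3.14, 3.14]. Speed limits (rad/s): [2.57, 2.57, 3.14, 3.14, 3.14, 3.14].

## Interface

Orientations are given as [roll, pitch, yaw] about the fixed x, y, z axes, in that order (R = Rz(yaw) Ry(pitch) Rx(roll)).
In Python, from station import r, imaging, finder gives the robot as it stands. The module is installed in compiled form; this text tells all that it offers. Calls block until the motion is done:
- r.reach(position, orientation): joint-space move of the TCP to a pose.
- r.move_linear(position, attitude=None, vel=150): straight line of the TCP; attitude=None keeps the orientation; vel is the mean speed in mm/s.
- r.set_joints(angles): joint-space move.
- r.gripper_open() and r.clamp(newtons=None): open the fingers fully, or close them until they stop; newtons is the grip in N (None keeps the last).
- r.dwell(seconds).
- r.ik(position, orientation): joint angles nearest the present ones, or None.
- imaging.snapshot(name): name is "scene" or "top" or "wrist"; returns a dict with "color" (480x640x3 uint8, blue, green, red), "vfov" (degrees; the focal length in pixels is half the picture's height over the tangent of half this angle, whatever the lens; pixels are square), "cx", "cy" (the principal point, pixels), "R" (3x3) and "t" (3): a world point X has camera coordinates R X + t. Camera axes: x right, y down, z forward; pixel columns grow to the right and rows downward; lengths in mm; the calibration is good to about 2 mm. The wrist camera is an equidistant fisheye: a pixel r from the principal point sees the ray r / f radians off the axis. A picture is of the moment at which its call begins. There is no depth.
A pose or a line that the arm cannot do raises r.MotionError and nothing moves.
- r.finish_job(): hands the job in; it is judged then, once.
Trained networks look in a picture, given as the dict that the camera call returned (one of the last four; its "shot" number tells which), for a name from the list of things; names that differ only in an ending like _2 or _b are one class to them, and where a whole thing is asked for, a point or a joint stands for the part that bears it (a point fixed in the world has none). Each returns a list of dicts, best first, with "conf" (0 to 1); they miss things now and then, are a little off and sometimes report something else, mostly with a low value. They report only what shows in the picture. A call takes as long as a camera call.
- finder.look_for(picture, thing): "position" ([x, y, z] in mm, in world coordinates, good to about 4 mm: the middle of the surface that is visible of it).
- finder.place_of(picture, thing): "position" ([x, y, z] in mm, in world coordinates, good to about 4 mm: a listed point, or the origin of a listed thing).
Readings, each from a call of its own:
- r.current_clock(): time.
- r.current_joints(): joint angles.
- r.current_dq(): joint speeds.
- r.current_joint_efforts(): joint torques, N m.
- r.current_position(): TCP position.
- r.current_orientation(): TCP orientation.
- r.current_ft_force(): force on the tool from outside, world axes, zero at the start.
- r.current_ft_torque(): the same for the moment, N m.
- r.current_gripper_width(): opening from 0.0 (shut) to 1.0 (fully open).
- r.current_finger_force(): force on a finger pad.
Only numpy, scipy, OpenCV 4.12 (cv2) and the standard library are available. Lean on these libraries where they do the work, as an engineer would, in place of code of your own. Each camera call takes 0.05 s, during which the arm holds its last target. There are 200 camera calls.

## Working session

There is one attempt and no reset: what is moved stays moved. The work goes in short steps, each a Python script; the robot and the scene stay as the last script left them, time stands still between calls to the robot, and variables do not carry over. Pictures are saved under pics/ and viewed, at most 10 in all, crops included, and the job is handed in when it is done.

```bash
mkdir -p pics
python3 - <<'E'
from station import r, imaging, finder
import cv2
for n in ("scene","top"):
    p=imaging.snapshot(n); cv2.imwrite(f"pics/{n}0.png",p["color"])
    print(n,p["vfov"],p["cx"],p["cy"],p["R"],p["t"])
    for t in ["case","lid_1_far","lid_1_near","rosin_tin","sanding_block","thumb_plane","glue_bottle","mug","spool_clamp"]:
        print(t,[([round(v) for v in d["position"]],round(d["conf"],2)) for d in finder.place_of(p,t)][:5])
print(r.current_clock(),r.current_orientation(),r.current_ft_force())
E
```

```text
scene 45.61350029480261 325.2249029596624 237.49674565199527 [[-0.58706767  0.80940526  0.01465143]
 [ 0.66194917  0.49037803 -0.56687978]
 [-0.46602022 -0.32309829 -0.82367023]] [ 295.69643003 -302.27091866 1496.98707375]
case [([520, -5, -1], 0.66)]
lid_1_far [([544, 172, 99], 0.97), ([445, 66, 89], 0.61)]
lid_1_near [([442, 167, 94], 0.58)]
rosin_tin [([542, 0, 97], 0.69)]
sanding_block [([494, 248, 98], 0.56)]
thumb_plane [([556, -256, 101], 0.61), ([327, -254, -2], 0.36)]
glue_bottle [([756, 161, -1], 0.79)]
mug [([767, -165, 1], 0.7)]
spool_clamp [([762, 46, -2], 0.83), ([478, -188, 99], 0.67)]
top 45.41744869550898 314.26897447437744 242.7112515207272 [[-0.01817701 -0.99959456 -0.02191607]
 [-0.99541089  0.02015195 -0.09354707]
 [ 0.09395079  0.02011509 -0.99537361]] [  39.80319693  537.88158513 1061.97445065]
case [([518, -10, 3], 0.88)]
lid_1_far [([539, 176, 100], 0.97)]
lid_1_near [([436, 163, 91], 0.98)]
rosin_tin [([542, 0, 97], 0.76)]
sanding_block [([486, 249, 98], 0.69)]
thumb_plane [([557, -258, 102], 0.6), ([576, -182, 99], 0.48), ([473, -189, 91], 0.25)]
glue_bottle [([320, 282, -2], 0.23), ([456, 70, 94], 0.15)]
mug [([771, -167, 1], 0.81)]
spool_clamp [([760, 42, 2], 0.92), ([542, 181, 99], 0.67)]
1.0 [3.14151508e+00 2.03753182e-05 3.82881052e-01] [-0.07005893 -0.30184379 -0.21942587]
```

View pics/top0.png

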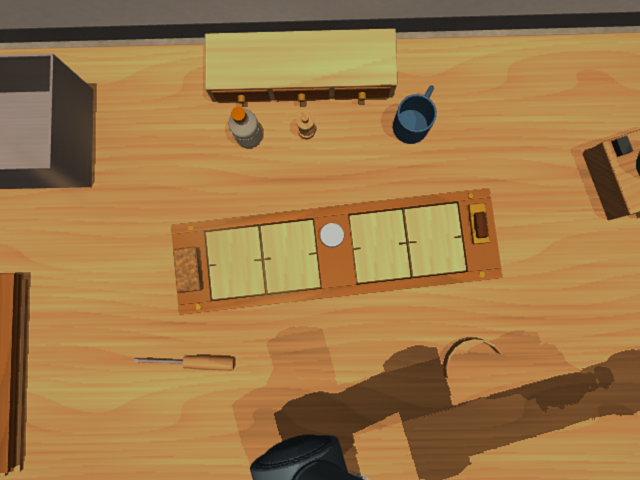

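View pics/scene0.png

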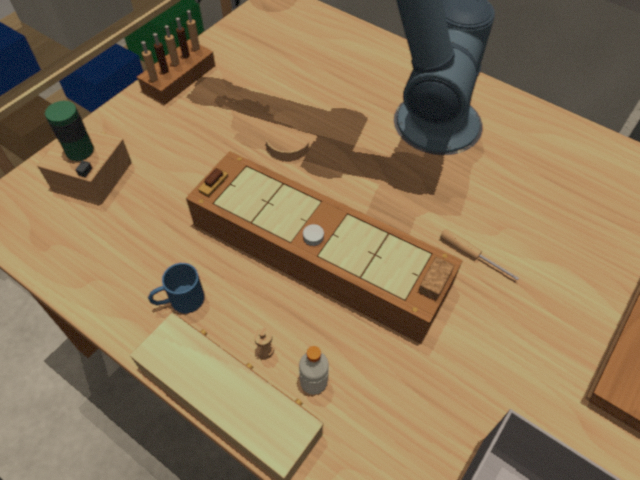

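The top view shows the lid row with corners at (205,232), (316,219), (349,213), (460,203) far and (211,300), (321,289), (355,284), (467,272) near. The scene view agrees with the objects the finder reported, and the case is yawed slightly. I'll fit the case pose from these corners and check it against the finder.

```bash
cat > h.py <<'E'
from station import r, imaging, finder
import numpy as np, cv2
def ray(p,uv,z):
    f=240/np.tan(np.radians(p["vfov"]/2)); R=np.array(p["R"]);t=np.array(p["t"])
    d=R.T@np.array([(uv[0]-p["cx"])/f,(uv[1]-p["cy"])/f,1]); c=-R.T@t
    return c+d*(z-c[2])/d[2]
def fit(L,W):
    L=np.array(L,float);W=np.array(W,float);a=L-L.mean(0);b=W-W.mean(0)
    th=np.arctan2((a[:,0]*b[:,1]-a[:,1]*b[:,0]).sum(),(a*b).sum())
    R=np.array([[np.cos(th),-np.sin(th)],[np.sin(th),np.cos(th)]]); o=W.mean(0)-R@L.mean(0)
    return o,th,np.linalg.norm((L@R.T+o)-W,axis=1)
E
python3 - <<'E'
from h import *
loc=[(60,224.5),(60,32.5),(60,-32.5),(60,-224.5),(-60,224.5),(-60,32.5),(-60,-32.5),(-60,-224.5)]
top=[(205,232),(316,219),(349,213),(460,203),(211,300),(321,289),(355,284),(467,272)]
sc=[(402,299),(321,258),(292,241),(216,203),(430,255),(350,213),(321,196),(242,167)]
ps=imaging.snapshot("scene"); pt=imaging.snapshot("top")
for p,u in((pt,top),(ps,sc)):
    print(fit(loc,[ray(p,x,100)[:2] for x in u]))
# height check: far-edge corners triangulated from the two views
Ps=[]
for p in(pt,ps):
    f=240/np.tan(np.radians(p["vfov"]/2));K=np.array([[f,0,p["cx"]],[0,f,p["cy"]],[0,0,1]]);Ps.append(K@np.c_[p["R"],p["t"]])
X=cv2.triangulatePoints(Ps[0],Ps[1],np.array(top,float).T,np.array(sc,float).T);print((X[:3]/X[3]).T.round(0))
for p in(pt,ps):
  for i in(1,2,3,4):
    print(i,[(np.round(d["position"]),round(d["conf"],2)) for d in finder.place_of(p,f"lid_{i}_far")][:4]) if i in(1,4) else 0
E
```

```text
(array([515.54789771,  -8.85760379]), np.float64(0.08899797582502923), array([1.8599767 , 4.8887149 , 5.14676176, 4.13044473, 2.47425243,
       3.11776123, 4.65656808, 1.04138181]))
(array([515.69188746,  -7.4919013 ]), np.float64(0.09840016443669745), array([ 6.05294668,  8.92830288,  2.7069311 ,  4.54037968,  5.36003178,
        5.66472898, 13.98185953,  9.94675769]))
[[ 556.  220.  100.]
 [ 572.   30.   89.]
 [ 581.  -32.  106.]
 [ 595. -228.   96.]
 [ 435.  211.   95.]
 [ 449.   20.   99.]
 [ 458.  -43.  118.]
 [ 478. -245.   90.]]
1 [(array([540., 178.,  98.]), 0.93), (array([ 769., -166.,    2.]), 0.64)]
4 [(array([762.,  40.,   4.]), 0.74), (array([ 571., -180.,  100.]), 0.65)]
1 [(array([547., 174.,  97.]), 0.57), (array([ 476., -192.,   94.]), 0.36)]
4 [(array([ 576., -181.,  100.]), 0.86)]
```

```bash
cat >> h.py <<'E'
O=np.array([517.,-8.]);TH=0.09
Y={1:177.5,2:79.5,3:-79.5,4:-177.5}
ORI=[np.pi,0,TH]
def w(x,y,z):
    c,s=np.cos(TH),np.sin(TH); return [O[0]+c*x-s*y,O[1]+s*x+c*y,z]
E
python3 - <<'E'
from h import *
r.clamp(20)
free=None
for i in (4,3,2,1):
    y=Y[i]
    r.reach(w(42,y,135),ORI) if i==4 else r.move_linear(w(42,y,135),vel=200)
    if i==4: r.move_linear(w(42,y,106),vel=100)
    else: r.move_linear(w(42,y,106),vel=100)
    r.dwell(.1); f0=np.array(r.current_ft_force()); log=[]
    z=106
    while z>88:
        z-=1; r.move_linear(w(42,y,z),vel=25)
        f=np.array(r.current_ft_force())-f0; log.append((z,round(float(f[2]),1)))
        if f[2]>6: break
    print(i,log,r.current_position(),r.current_clock())
    if z<=88: free=i;break
    r.move_linear(w(42,y,135),vel=150)
print(free)
p=imaging.snapshot("scene");cv2.imwrite("pics/s1.png",p["color"])
E
```

```text
4 [(105, 0.3), (104, 0.1), (103, 0.9), (102, -0.1), (101, -0.1), (100, 0.1), (99, 5.3), (98, 11.8)] [ 574.88186474 -181.07160864   99.69731661] 6.4667
3 [(105, -0.1), (104, -0.4), (103, 0.2), (102, -0.0), (101, 0.4), (100, 0.4), (99, 4.5), (98, 10.1)] [566.10333046 -83.44123132  99.69333922] 10.05
2 [(105, -0.6), (104, 0.3), (103, -0.1), (102, -0.4), (101, -0.1), (100, 0.6), (99, 1.2), (98, 0.6), (97, 0.6), (96, 1.7), (95, 0.9), (94, 1.7), (93, 1.7), (92, 0.9), (91, 0.6), (90, 0.9), (89, 1.7), (88, 1.4)] [551.35330127  74.94416092  87.7865264 ] 16.4333
2
```

Run:
```python
from h import *
y=Y[2]; log=[]
for k in range(1,7):
    z=88-k*22/6; r.move_linear(w(42-k,y,z),vel=30)
    f=np.array(r.current_ft_force()); log.append((round(z),f.round(1).tolist()))
    if np.linalg.norm(f)>10: break
print(log,r.current_position())
r.move_linear(w(36,y,175),vel=150)
r.move_linear(w(-85,y,175),vel=200)
p=imaging.snapshot("scene");cv2.imwrite("pics/s2.png",p["color"][100:400,150:520])
print([(np.round(d["position"]),round(d["conf"],2)) for d in finder.place_of(p,"lid_2_near")][:4], r.current_clock())
```

```text
[(84, [0.2, -0.0, 0.3]), (81, [0.6, -0.3, 0.6]), (77, [0.9, 0.2, 0.2]), (73, [0.4, 0.4, -1.0]), (70, [1.0, 0.3, -0.6]), (66, [0.6, 0.6, -0.4])] [545.44042703  74.3832709   65.67786094]
[(array([474.,  68., 139.]), 0.74)] 19.8667
```

View pics/s2.png

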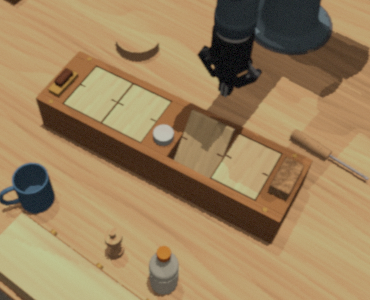

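The crop shows lid 2 tipped about 48° at (205,140), and the near edge at z≈139 matches the prediction. The gripper is clear in front of it at (230,75). Next I'll push it over.

Run:
```python
from h import *
y=Y[2]; log=[]
r.move_linear(w(-85,y,125),vel=120); r.dwell(.1); f0=np.array(r.current_ft_force())
x=-60; r.move_linear(w(x,y,125),vel=80)
while x<0:
    x+=3 if x<-30 else 1
    r.move_linear(w(x,y,125+max(0,(x+60)/5)),vel=30)
    f=(np.array(r.current_ft_force())-f0); log.append((x,f.round(1).tolist()))
    if np.linalg.norm(f)>6: break
print(log,r.current_position())
r.move_linear(w(-60,y,140),vel=120)
r.move_linear(w(-110,y,200),vel=200)
p=imaging.snapshot("scene");cv2.imwrite("pics/s3.png",p["color"][100:400,150:520])
print([(np.round(d["position"]),round(d["conf"],2)) for d in finder.place_of(p,"lid_2_near")][:4], r.current_clock())
p=imaging.snapshot("top");cv2.imwrite("pics/t3.png",p["color"][100:400,150:520])
```

```text
[(-57, [-0.3, -0.8, 0.2]), (-54, [-0.2, 0.0, 0.7]), (-51, [-0.9, -0.2, 1.9]), (-48, [-2.8, 0.6, 2.5]), (-45, [-0.9, -0.3, 1.9]), (-42, [-0.1, -0.3, 1.4]), (-39, [-0.5, 0.2, 0.7]), (-36, [0.5, 0.4, 0.6]), (-33, [0.2, 0.9, 0.2]), (-30, [-0.1, 0.5, 0.8]), (-29, [0.7, 0.3, 1.9]), (-28, [-1.4, 0.1, 2.0]), (-27, [-0.7, -0.0, 0.9]), (-26, [-1.0, -0.2, 0.9]), (-25, [-0.4, -0.1, 0.6]), (-24, [-1.1, 0.5, 0.6]), (-23, [-0.5, 1.3, 1.0]), (-22, [-0.5, -0.4, 0.6]), (-21, [-1.0, 0.4, 0.4]), (-20, [-0.4, 0.7, 0.2]), (-19, [0.4, -0.1, -0.8]), (-18, [-0.1, -0.5, -0.3]), (-17, [-4.5, -0.4, 1.3]), (-16, [-7.0, -0.5, 2.1])] [492.07859548  69.55803599 133.37567855]
[(array([509.,  71., 150.]), 0.8), (array([764.,  44.,   4.]), 0.41)] 28.1583
```

View pics/s3.png

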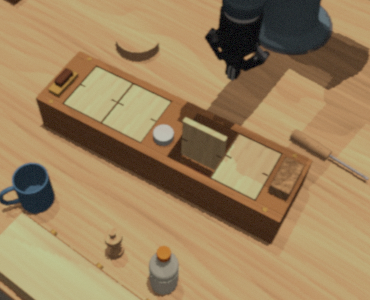

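View pics/t3.png

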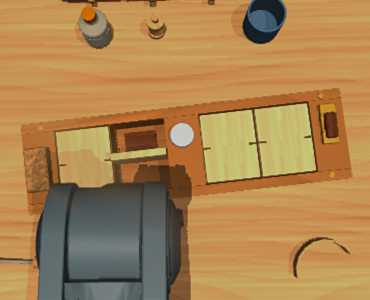

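Both views show lid 2 upright at its stop: (203,140) in the scene crop, (138,155) in the top crop. The stop force also rose at the expected x. The other things look undisturbed and the robot is clear.

```bash
python3 -c "
from station import r
print(r.finish_job())"
```

```text
the job is handed in; nothing more can be done
None
```

Lid 2 was the free one: it stands upright at its stop, lids 4 and 3 were pressed first and found wedged (lid 1 was not needed), nothing else looks moved, and the job was handed in at about 28 s.

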